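# Clear the tin and flip the seasoning box open

## Robot

A 6-joint arm with a two-finger parallel gripper is mounted at the origin on a cart in front of the work surface, level with it; the furniture and walls round the work are solid. World frame = base frame: x ahead of the robot, y to its left, z up, the work surface at z = 0. Lengths are in mm, angles in rad, forces in N, time in s.
With the tool pointing down it reaches from about 275 to 750 mm from the base axis. Payload 10.2 kg.
Tool frame: the origin (TCP) lies midway between the tips of the shut fingers; the grasp point (between the pads) lies 19 mm behind it; z points along the fingers, y is the direction in which the jaws open and shut (so a half turn about z gives the same grasp; the last joint's range is limited). The gripper opens to 85 mm and grips with 20 to 120 N. Pads are 22 mm wide; open, the fingers measure 114 mm over their backs; the gripper's body (76 mm by 85 mm) begins 54 mm behind the grasp point. The pads swing forward as they close: fully open they stand 13 mm farther back than shut.
Start: joints at [0.918, 0.313, 1.498, -0, 1.331, -0.223], TCP at [218.775, 477.251, 231.294] pointing down, gripper open.
Joint ranges: [-2.94, 2.94], [-0.97, 2.17], [0.19, 2.56], [-1.23, 4.37], [0.02, 3.11], [-2.88, 2.88]. Speed limits (rad/s): [2.39, 2.39, 3.01, 3.14, 3.14, 3.14].

## Interface

Orientations are given as a 3x3 rotation matrix whose columns are the frame's x, y, z axes.
In Python, from bench import sensors, capture, job_done gives the robot as it stands.
- The arm moves only by the shell command python3 -m creep 'ROWS' [FORCE]. ROWS is JSON, a list of rows, each a list of 7 numbers: the turn, a rotation vector about the tool's x, y, z in degrees, then the shift along the tool's x, y, z in m, then the closure, from 0 (fully open) to 1 (shut). A call has 1 to 20 rows; each row shifts and turns the commanded pose from where the row before left it, along the tool's axes as they then stand; what a row does not reach is not made up. A row lasts 1/8 s, in which the tool goes at most 62.5 mm and 10.7 degrees, less where a joint would pass 70% of its speed; a pose out of reach is approached as far as the arm can. A call with a gripper value outside its range is refused whole. The fingers move at their own pace and stop on an object; FORCE is the grip in N (left out, the last holds). Time passes only in rows, so rows that do not move let the fingers close. It gives the time, the measured TCP pose, the force and the opening at its end, in the units of the state.
- sensors.read_state(): the state, without advancing time (a new reading comes with each control period).
- capture(name): name is "scene" or "top" or "wrist"; returns a dict with "color" (420x560x3 uint8, red, green, blue), "K" (3x3 intrinsics, pixels), "position" and "attitude" of the camera in the world. Camera axes: x right, y down, z forward; pixel columns grow to the right and rows downward; lengths in mm; the calibration is good to about 2 mm. A picture is of the moment at which its call begins. There is no depth.
- job_done(): hands the job in, once; it reports no verdict.
The state is a dict: "time": time; "joint_pos": joint angles; "qvel": joint speeds; "joint_efforts": joint torques, N m; "position": TCP position; "tcp_rot": TCP orientation; "force": force on the tool from outside, world axes, zero at the start; "ft_torque": the same for the moment, N m; "finger_gap": finger opening in mm.
Only numpy, scipy, OpenCV 4.12 (cv2) and the standard library are available. Lean on these libraries where they do the work, as an engineer would, in place of code of your own. Each camera call takes 0.05 s, during which the arm holds its last target.

## Task

Using only the fingertips, without gripping or lifting anything, slide the short tin along the table to either side until no part of it stands in front of the lidded seasoning box in the middle of the table. Then push that box's clear lid up by the underside of its steel pull tab and on past upright, so that its own weight keeps it open against its stop. Push gently, keep the tin upright and leave the two shakers beside the box where they stand.

Things in the scene. Friction and masses are not known exactly. Their poses are not given: they have to be found in the camera images.
- season_box: Seasoning box with three wells, a closed box 266 mm wide (its y) and 115 mm deep (its x), fixed to the table, in the middle, nearer than a like open box at the back. Origin: centre of its underside, on the table. x points from its front to its back, roughly away from the robot; y to the left, z up. Front wall at x = -52 mm, back wall at 63, end walls at y = -130 and 130; walls 88 mm high.
- season_box_lid (a joint): Hinge of the clear lid (rad): 0 shut, 1.57 upright, 1.83 open on its stop. Hinge line along the box's y at x = 66, z = 94 mm of the box frame. Shut, the lid is a 3 mm sheet at z = 93 to 96, 266 wide, its front skirt at x = -57 going down to z = 81. Free-running: let go before upright it falls shut, past upright it falls open. About 1 N at the tab lifts it.
- tab_edge (a point): Middle of the front edge of the steel pull tab on the lid, a flat strip 60 mm wide (box y) and 4 mm thick. With the lid shut it stands out level to the front in the middle of the lid, from the skirt (x = -57 mm of the box frame) to x = -84 mm, its underside 93.5 mm above the table, free space below. It turns with the lid; this edge is 150 mm from the hinge line.
- tin: Short metal food tin, an upright cylinder 75 mm across and 58 mm high, 0.25 kg, loose on the table in front of the box. Origin: centre of its underside; z axis up.
- pepper: Shaker 47 mm across and 98 mm high, loose, near the box's left (+y) end; to be left alone. Origin: centre of its underside.
- salt: Shaker 44 mm across and 90 mm high, loose, near the box's right (-y) end; to be left alone. Origin: centre of its underside.
Things that resemble listed ones, but are neither listed nor needed, are in the scene too. What is meant by the tin is not orange, and is the larger of those in its own colour.

How it is judged:
By the outcome, as a careful person would: the job done as asked, in the order asked, and still so for the second after the job is handed in, with the robot touching nothing.
It also fails if it takes over 64 s, if anything falls off the work surface, if the arm or the gripper's body presses on something with over 40 N, if the wrist force passes 120 N, or if a joint passes its speed limit or range.

## Working session

There is one attempt and no reset: what is moved stays moved. The work goes in short steps, Python scripts to look and compute and a shell command to move; the robot and the scene stay as the last step left them, time stands still between calls to the robot, and variables do not carry over. Pictures are saved under pics/ and viewed, and the job is handed in when it is done.

```bash
ls; mkdir -p pics; python3 - <<'E'
from bench import sensors,capture
import cv2,numpy as np
np.set_printoptions(precision=4,suppress=True)
for n in ("scene","top","wrist"):
    c=capture(n); cv2.imwrite(f"pics/{n}0.png",c["color"][:,:,::-1]); print(n,c["K"],c["position"],c["attitude"])
s=sensors.read_state();print(s)
E
```

```text
pics
scene [[426.1153   0.     288.88  ]
 [  0.     426.1153 207.0447]
 [  0.       0.       1.    ]] [ 101.1769 -668.4579  645.066 ] [[ 0.8563 -0.2981  0.4217]
 [-0.5162 -0.4699  0.716 ]
 [-0.0152 -0.8308 -0.5563]]
top [[532.5217   0.     277.0308]
 [  0.     532.5217 201.9935]
 [  0.       0.       1.    ]] [ 443.7218   42.0492 1220.9873] [[ 0.0253 -0.9973  0.0684]
 [-0.9996 -0.0262 -0.0125]
 [ 0.0142 -0.068  -0.9976]]
wrist [[313.7926   0.     279.145 ]
 [  0.     313.7926 210.5283]
 [  0.       0.       1.    ]] [144.1066 512.3568 374.0366] [[ 0.4163  0.8617  0.2901]
 [ 0.9092 -0.3943 -0.1333]
 [-0.0005  0.3193 -0.9477]]
{'time': 0.15, 'joint_pos': array([ 0.9176,  0.3133,  1.4982,  0.    ,  1.331 , -0.2234]), 'qvel': array([-0.0009, -0.0021, -0.0015, -0.0003, -0.0013, -0.0026]), 'joint_efforts': array([  0.002 , -41.237 , -25.98  ,  -0.0001,   0.0032,  -0.    ]), 'position': array([218.664 , 477.1019, 230.8782]), 'tcp_rot': array([[-0.9091,  0.4167, -0.0006],
       [ 0.4167,  0.9091, -0.0008],
       [ 0.0002, -0.0009, -1.    ]]), 'force': array([ 0.1847, -0.5949, -1.0412]), 'ft_torque': array([-0.0066,  0.0075, -0.0132]), 'finger_gap': 85.53810084310062}
```

View pics/scene0.png

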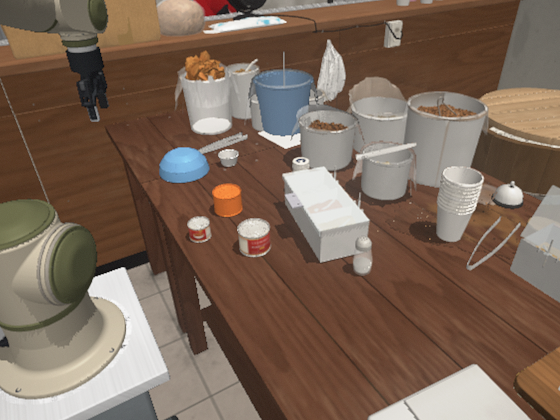

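View pics/top0.png

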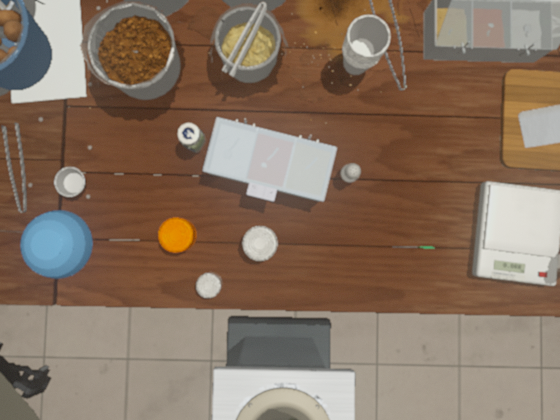

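Candidates for the tin in the top image are orange (176,236), small red/white (208,286) and large red/white (260,243). The large red/white one fits: it is not orange and is the larger of its colour. I'll confirm that and measure it in enlarged crops.

```bash
python3 - <<'E'
import cv2
a=cv2.imread("pics/top0.png")[105:305,140:370]; cv2.imwrite("pics/top0c.png",cv2.resize(a,None,fx=3,fy=3,interpolation=cv2.INTER_CUBIC))
a=cv2.imread("pics/scene0.png")[140:290,180:400]; cv2.imwrite("pics/scene0c.png",cv2.resize(a,None,fx=3.5,fy=3.5,interpolation=cv2.INTER_CUBIC))
E
```

```text
(no output)
```

View pics/top0c.png

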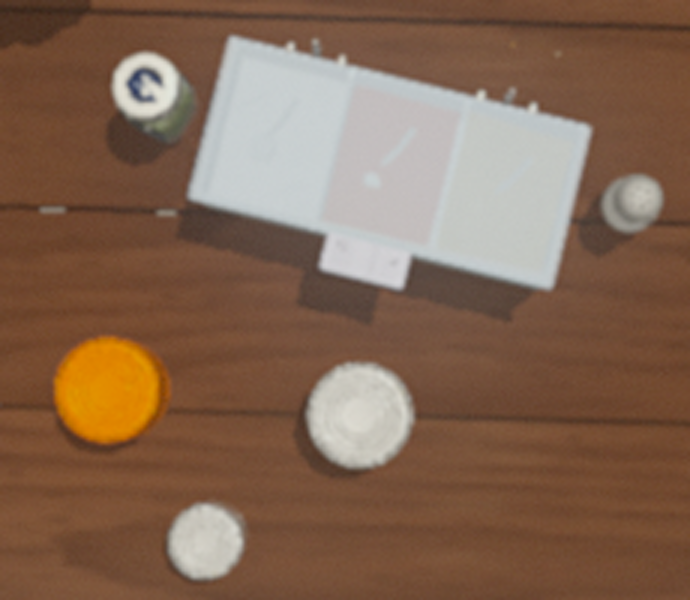

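View pics/scene0c.png

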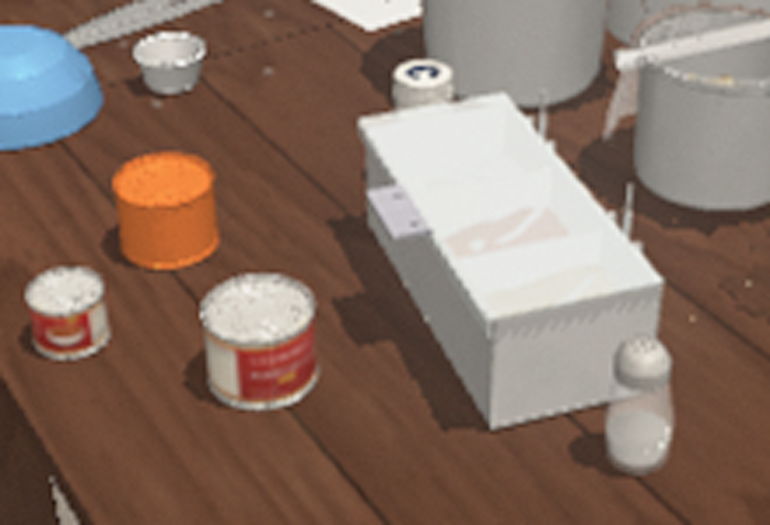

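```bash
cat > h.py <<'E'
import numpy as np
from bench import capture
K=np.array([[532.5217,0,277.0308],[0,532.5217,201.9935],[0,0,1]]);P=np.array([443.7218,42.0492,1220.9873])
c=None
def top():
    global c
    if c is None: c=capture("top")
    return c
def pt(u,v,z,c):
    d=c["attitude"]@np.linalg.solve(c["K"],[u,v,1]); p=c["position"]; return (p+d*(z-p[2])/d[2])
E
python3 - <<'E'
from h import *
np.set_printoptions(precision=1,suppress=True)
c=top()
f=lambda x,y,z:pt(140+(x+.5)/3-.5,105+(y+.5)/3-.5,z,c)
C=[f(*q,96) for q in [(230,37),(592,127),(552,290),(188,200)]]
for q in C: print(q)
t=[f(320,268,97.5),f(405,290,97.5)];print(t,(t[0]+t[1])/2)
yv=(C[0]-C[1])+(C[3]-C[2]);yv/=np.linalg.norm(yv);xv=np.array([yv[1],-yv[0],0]);
print("y",yv,"x",xv,"yaw",np.degrees(np.arctan2(xv[1],xv[0])), np.linalg.norm(C[0]-C[1]),np.linalg.norm(C[0]-C[3]))
m=sum(C)/4 # box x mid of lid = (66-57)/2 ~4.5
O=m-xv*4.5;O[2]=0;print("origin",O,"tab pred",O-84*xv)
for n,q in dict(tin=(359,415,58),orange=(108,390,55),small=(206,541,40),pep=(147,85,98),salt=(637,195,90)).items():
    p=f(*q);d=p-O;print(n,p,"box",d@xv,d@yv)
E
```

```text
[699.4 162.3  96. ]
[641.9 -97.1  96. ]
[524.8 -70.8  96. ]
[581.8 188.1  96. ]
[array([535.9,  93.4,  97.5]), array([522. ,  33. ,  97.5])] [529.   63.2  97.5]
y [0.2 1.  0. ] x [ 1.  -0.2  0. ] yaw -12.46165056238453 265.7149075192894 120.39992449134522
origin [607.6  46.6   0. ] tab pred [525.6  64.7   0. ]
tin [433.   63.8  58. ] box -174.2269699142837 -20.9135669799434
orange [446.4 246.6  55. ] box -200.51110728736452 160.49798899105159
small [338.1 173.5  40. ] box -290.56947815966447 65.72609032161067
pep [662.8 219.7  98. ] box 16.562261173850867 180.95768088593135
salt [ 594.8 -130.9   90. ] box 25.83371899923675 -176.0419264978508
```

The crops confirm it: the large red/white tin at crop (359,415) is the one meant. It sits 174 mm in front of the box and the right-hand side is free. I'll push it along −y of the box with a half-open fork, first turning and moving over.

```bash
python3 -m creep '[[0,0,9.75,0,0,0,0.5],[0,0,9.75,0,0,0,0.5],[0,0,9.75,0,0,0,0.5],[0,0,9.75,0,0,0,0.5],[0,0,9.75,0,0,0,0.5],[0,0,9.75,0,0,0,0.5],[0,0,9.75,0,0,0,0.5],[0,0,9.75,0,0,0,0.5],[0,0,0,-0.028,0.03,0,0.5],[0,0,0,-0.028,0.03,0,0.5],[0,0,0,-0.028,0.03,0,0.5],[0,0,0,-0.028,0.03,0,0.5],[0,0,0,-0.028,0.03,0,0.5],[0,0,0,-0.028,0.03,0,0.5],[0,0,0,-0.028,0.03,0,0.5],[0,0,0,-0.028,0.03,0,0.5],[0,0,0,-0.028,0.03,0,0.5],[0,0,0,-0.028,0.03,0,0.5]]' 20
cat >> h.py <<'E'
O=np.array([607.6,46.6,0]);yaw=np.radians(-12.46);xv=np.array([np.cos(yaw),np.sin(yaw),0]);yv=np.array([-xv[1],xv[0],0])
def st():
    from bench import sensors
    np.set_printoptions(precision=3,suppress=True)
    s=sensors.read_state();d=s["position"]-O;R=s["tcp_rot"]
    print("t",s["time"],"pos",s["position"],"box",np.array([d@xv,d@yv,d[2]]),"gap",s["finger_gap"])
    B=np.array([xv,yv,[0,0,1]]);print("R in box\n",B@R);print("F",s["force"],"q",s["joint_pos"])
    return s
E
python3 -c "import h;h.st()"
```

```text
time: 2.45
position: [450.9, 137.2, 231.2]
tcp_rot: [[0.219, 0.976, -0.0], [0.976, -0.219, 0.0], [0.0, -0.0, -1.0]]
force: [-0.0, 0.9, 0.9]
finger_gap: 43.1
t 2.45 pos [450.875 137.234 231.242] box [-172.589   54.685  231.242] gap 43.10169659977517
R in box
 [[ 0.003  1.    -0.   ]
 [ 1.    -0.003  0.   ]
 [ 0.    -0.    -1.   ]]
F [-0.005  0.878  0.87 ] q [0.046 0.194 1.651 0.    1.296 0.267]
```

```bash
python3 -m creep '[[0,0,0,0,0,0.04,0.5],[0,0,0,0,0,0.04,0.5],[0,0,0,0,0,0.04,0.5],[0,0,0,0,0,0.03,0.5],[0,0,0,0,0,0.03,0.5],[0,0,0,0,0,0.02,0.5],[0,0,0,0,0,0.013,0.5],[0,0,0,0,0,0,0.5]]'
python3 - <<'E'
import h,cv2
h.st(); c=h.capture("scene"); a=c["color"][:,:,::-1][100:310,140:420]; cv2.imwrite("pics/s1.png",cv2.resize(a,None,fx=2.8,fy=2.8))
E
```

```text
time: 3.45
position: [450.0, 138.4, 17.9]
tcp_rot: [[0.219, 0.976, -0.001], [0.976, -0.219, -0.0], [-0.0, -0.001, -1.0]]
force: [0.1, -0.6, 1.2]
finger_gap: 42.7
t 3.45 pos [450.018 138.433  17.872] box [-173.684   55.67    17.872] gap 42.68609196567231
R in box
 [[ 0.003  1.    -0.001]
 [ 1.    -0.003 -0.   ]
 [-0.    -0.001 -1.   ]]
F [ 0.071 -0.645  1.235] q [ 0.049  0.498  1.879 -0.     0.766  0.269]
```

View pics/s1.png

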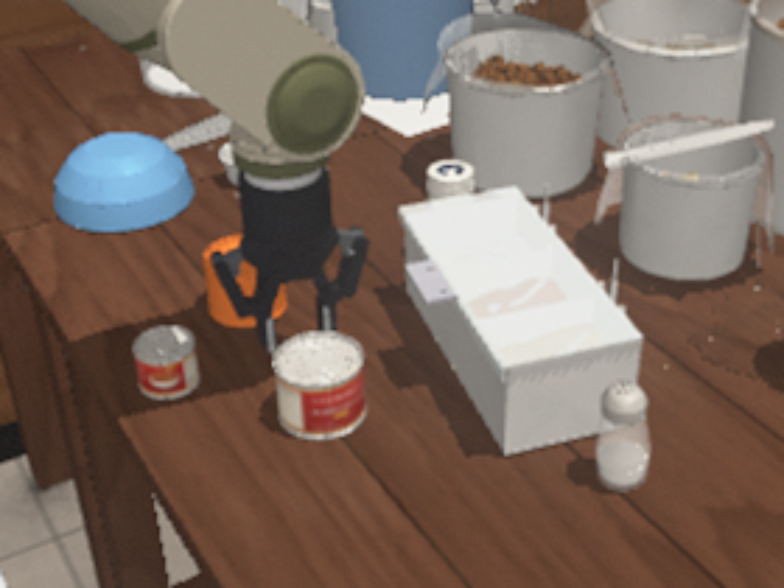

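The view shows the fork behind the tin (crop pixel 320,380) and centred on it, with clear space around. I'll push slowly.

```bash
python3 -m creep '[[0,0,0,-0.008,0,0,0.5],[0,0,0,-0.008,0,0,0.5],[0,0,0,-0.006,0,0,0.5],[0,0,0,-0.004,0,0,0.5],[0,0,0,-0.004,0,0,0.5],[0,0,0,-0.004,0,0,0.5],[0,0,0,-0.004,0,0,0.5],[0,0,0,-0.005,0,0,0.5],[0,0,0,-0.006,0,0,0.5],[0,0,0,-0.006,0,0,0.5],[0,0,0,-0.006,0,0,0.5],[0,0,0,-0.006,0,0,0.5],[0,0,0,-0.006,0,0,0.5],[0,0,0,-0.006,0,0,0.5]]'
python3 - <<'E'
import h,cv2
h.st(); c=h.capture("scene"); a=c["color"][:,:,::-1][100:310,140:420]; cv2.imwrite("pics/s2.png",cv2.resize(a,None,fx=2.8,fy=2.8))
E
```

```text
time: 5.25
position: [432.9, 61.0, 18.3]
tcp_rot: [[0.219, 0.976, -0.0], [0.976, -0.219, -0.0], [-0.0, -0.0, -1.0]]
force: [0.0, 1.6, -1.5]
finger_gap: 42.5
t 5.25 pos [432.936  60.988  18.28 ] box [-173.654  -23.636   18.28 ] gap 42.50292070346319
R in box
 [[ 0.003  1.    -0.   ]
 [ 1.    -0.003 -0.   ]
 [-0.    -0.    -1.   ]]
F [ 0.041  1.568 -1.519] q [-0.129  0.443  1.977 -0.     0.722  0.091]
```

View pics/s2.png

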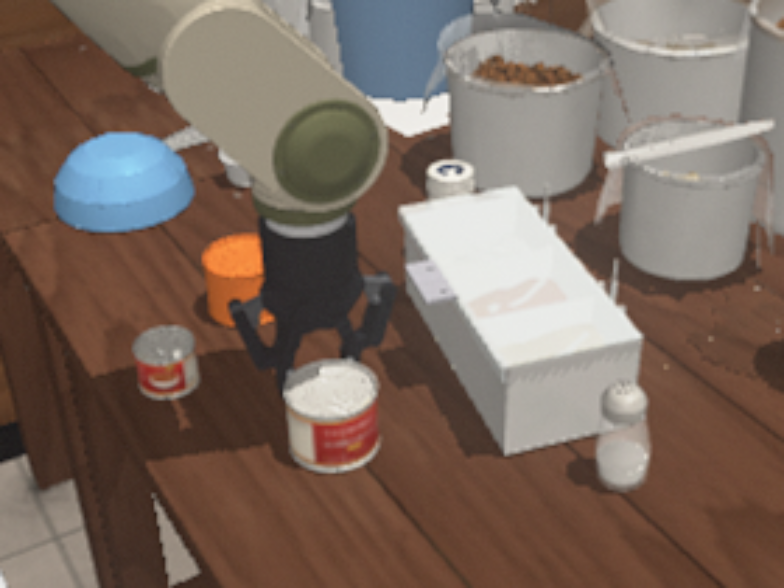

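The tin (crop pixel 333,415) slides upright, held centred by the fork. Continuing.

```bash
python3 -m creep '[[0,0,0,-0.006,0,0,0.5],[0,0,0,-0.007,0,0,0.5],[0,0,0,-0.007,0,0,0.5],[0,0,0,-0.007,0,0,0.5],[0,0,0,-0.007,0,0,0.5],[0,0,0,-0.007,0,0,0.5],[0,0,0,-0.007,0,0,0.5],[0,0,0,-0.007,0,0,0.5],[0,0,0,-0.007,0,0,0.5],[0,0,0,-0.007,0,0,0.5],[0,0,0,-0.007,0,0,0.5],[0,0,0,-0.007,0,0,0.5],[0,0,0,-0.007,0,0,0.5],[0,0,0,-0.007,0,0,0.5],[0,0,0,-0.007,0,0,0.5],[0,0,0,-0.007,0,0,0.5],[0,0,0,-0.007,0,0,0.5],[0,0,0,-0.006,0,0,0.5],[0,0,0,-0.005,0,0,0.5],[0,0,0,-0.003,0,0,0.5]]'
python3 -m creep '[[0,0,0,0,0,0,0.5],[0,0,0,0.01,0,0,0.5],[0,0,0,0.02,0,0,0.5],[0,0,0,0.02,0,0,0.5],[0,0,0,0,0,-0.03,0.6],[0,0,0,0,0,-0.05,1],[0,0,0,0,0,-0.05,1],[0,0,0,0,0,-0.04,1]]'
python3 - <<'E'
import h,cv2
h.st(); c=h.capture("top"); a=c["color"][:,:,::-1][100:310,140:420]; cv2.imwrite("pics/t2.png",cv2.resize(a,None,fx=2.8,fy=2.8))
c=h.capture("scene"); a=c["color"][:,:,::-1][100:330,140:420]; cv2.imwrite("pics/s3.png",cv2.resize(a,None,fx=2.5,fy=2.5))
E
```

```text
time: 7.8
position: [404.1, -67.7, 18.3]
tcp_rot: [[0.219, 0.976, -0.0], [0.976, -0.219, 0.0], [-0.0, -0.0, -1.0]]
force: [0.3, 2.7, 0.6]
finger_gap: 42.6
time: 8.8
position: [415.2, -18.0, 190.4]
tcp_rot: [[0.218, 0.976, 0.001], [0.976, -0.218, -0.001], [-0.0, 0.002, -1.0]]
force: [0.5, -0.0, -0.2]
finger_gap: -0.2
t 8.8 pos [415.197 -17.974 190.362] box [-173.939 -104.565  190.362] gap -0.1714344482567819
R in box
 [[ 0.002  1.     0.002]
 [ 1.    -0.002 -0.   ]
 [-0.     0.002 -1.   ]]
F [ 0.494 -0.044 -0.226] q [-0.327  0.11   1.864 -0.     1.166 -0.107]
```

View pics/t2.png

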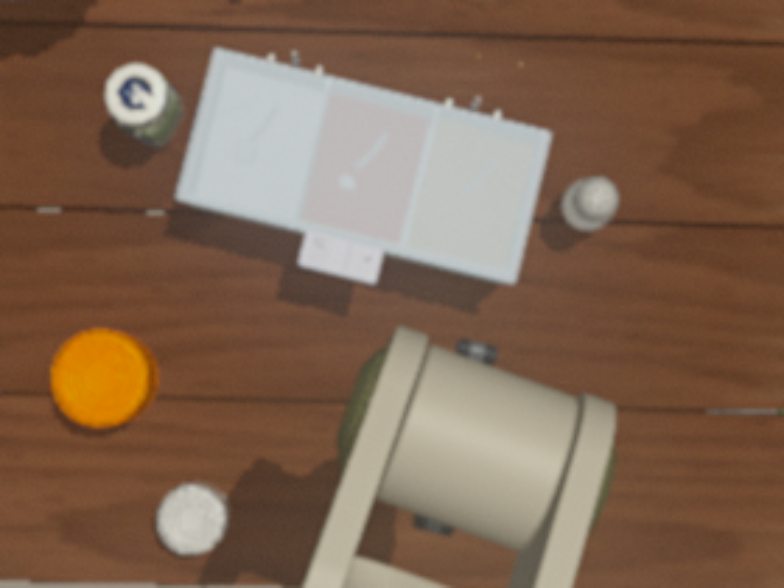

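View pics/s3.png

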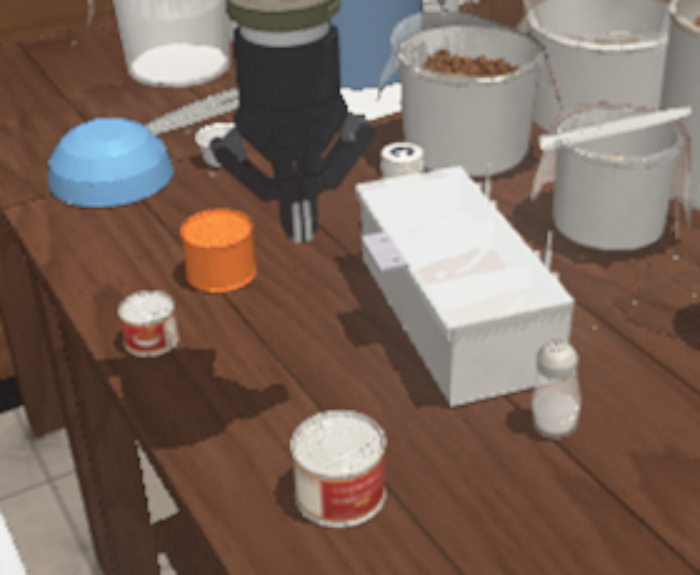

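```bash
python3 - <<'E'
from h import *
c=capture("scene")
for (u,v,z) in [(339,440,58),(553,355,90)]:
    p=pt(140+(u+.5)/2.5-.5,100+(v+.5)/2.5-.5,z,c);d=p-O;print(p,d@xv,d@yv)
# check box corner z=96: front right lid (447,330), front left (358,184); 
for (u,v) in [(447,330),(358,184),(571,298)]:
    p=pt(140+(u+.5)/2.5-.5,100+(v+.5)/2.5-.5,96,c);d=p-O;print(p,d@xv,d@yv)
E
```

```text
[ 396.06674817 -109.41922196   58.        ] -172.8885903158466 -197.98446804604032
[ 581.63577686 -145.19367581   90.        ] 16.028331211154768 -192.87832320773992
[522.00517856 -76.29953019  96.        ] -57.06224156014194 -138.47262749644617
[586.46299408 183.19481753  96.        ] -50.11058497304201 128.81710472688644
[641.20520275 -96.06981115  96.        ] 63.59584510966006 -132.05890030498347
```

The tin stands at box y ≈ −198, clear of the box's end at −133. Seen along world x, it would still overlap the box's rear corner, so I'll push about 40 mm more to remove any doubt.

```bash
python3 -m creep '[[0,0,0,0,0,0.02,0.5],[0,0,0,0,0,0.03,0.5],[0,0,0,0,0,0.03,0.5],[0,0,0,0,0,0.03,0.5],[0,0,0,0,0,0.03,0.5],[0,0,0,0,0,0.02,0.5],[0,0,0,0,0,0.011,0.5],[0,0,0,0,0,0,0.5],[0,0,0,-0.01,0,0,0.5],[0,0,0,-0.014,0,0,0.5],[0,0,0,-0.012,0,0,0.5],[0,0,0,-0.006,0,0,0.5],[0,0,0,-0.004,0,0,0.5],[0,0,0,-0.004,0,0,0.5],[0,0,0,-0.004,0,0,0.5]]'
python3 -m creep '[[0,0,0,-0.005,0,0,0.5],[0,0,0,-0.006,0,0,0.5],[0,0,0,-0.006,0,0,0.5],[0,0,0,-0.006,0,0,0.5],[0,0,0,-0.006,0,0,0.5],[0,0,0,-0.005,0,0,0.5],[0,0,0,-0.004,0,0,0.5],[0,0,0,0,0,0,0.5],[0,0,0,0.01,0,0,0.5],[0,0,0,0.02,0,0,0.5],[0,0,0,0.02,0,0,0.5],[0,0,0,0,0,-0.03,0.6],[0,0,0,0,0,-0.05,1],[0,0,0,0,0,-0.05,1],[0,0,0,0,0,-0.04,1]]'
python3 - <<'E'
import h,cv2
h.st(); 
c=h.capture("scene"); a=c["color"][:,:,::-1][100:330,140:420]; cv2.imwrite("pics/s4.png",cv2.resize(a,None,fx=2.5,fy=2.5))
E
```

```text
time: 10.82
position: [403.2, -71.3, 17.3]
tcp_rot: [[0.218, 0.976, -0.0], [0.976, -0.218, 0.0], [0.0, -0.0, -1.0]]
force: [0.2, 1.7, 1.0]
finger_gap: 42.8
time: 12.7
position: [406.0, -59.0, 189.3]
tcp_rot: [[0.218, 0.976, 0.001], [0.976, -0.218, -0.001], [-0.0, 0.001, -1.0]]
force: [-0.1, -0.1, -0.5]
finger_gap: -0.1
t 12.7 pos [405.997 -58.971 189.307] box [-174.076 -146.582  189.307] gap -0.07716659558581034
R in box
 [[ 0.002  1.     0.001]
 [ 1.    -0.002 -0.   ]
 [-0.     0.001 -1.   ]]
F [-0.142 -0.1   -0.54 ] q [-0.432  0.099  1.879 -0.     1.162 -0.212]
```

View pics/s4.png

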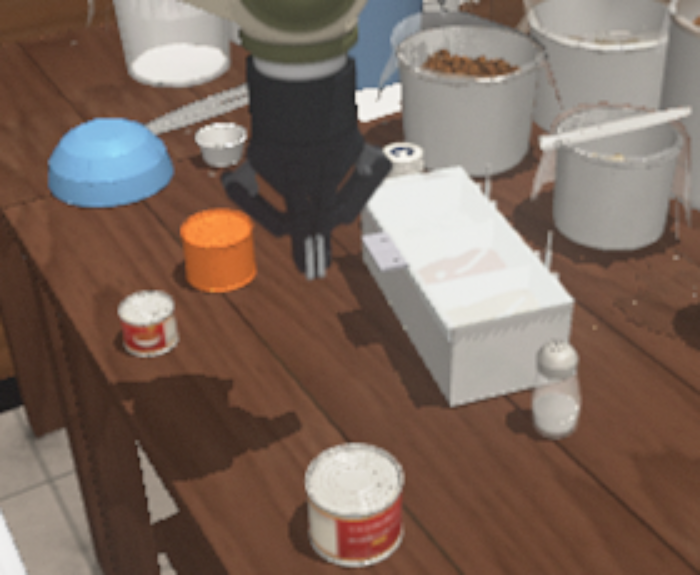

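The tin is now further off at crop pixel (355,505), upright and alone. Next I'll yaw the tool to the box heading, move in front of the tab while high, and pitch the fingers up.

```bash
python3 -m creep '[[0,0,10,0,0,-0.003,1],[0,0,10,0,0,-0.003,1],[0,0,10,0,0,-0.003,1],[0,0,10,0,0,-0.003,1],[0,0,10,0,0,-0.003,1],[0,0,10,0,0,-0.003,1],[0,0,10,0,0,-0.003,1],[0,0,10,0,0,0,1],[0,0,10,0,0,0,1],[0,0,0,0.01,-0.03,0,1],[0,0,0,0.01,-0.03,0,1],[0,0,0,0.01,-0.03,0,1],[0,0,0,0.02,-0.03,0,1],[0,0,0,0.02,-0.027,0,1],[0,0,0,0.02,0,0,1],[0,0,0,0,0,0,1]]'
python3 -c "import h;h.st()"
python3 -m creep '[[0,9,0,0,0,0,1],[0,9,0,0,0,0,1],[0,9,0,0,0,0,1],[0,9,0,0,0,0,1],[0,9,0,0,0,0,1]]'
python3 -c "import h;h.st()"
```

```text
time: 14.75
position: [526.2, 64.7, 207.6]
tcp_rot: [[0.976, -0.218, -0.001], [-0.218, -0.976, -0.0], [-0.001, 0.0, -1.0]]
force: [-0.0, 0.1, 0.2]
finger_gap: -0.0
t 14.75 pos [526.151  64.736 207.557] box [-83.443   0.136 207.557] gap -0.018057922966550996
R in box
 [[ 1.    -0.002 -0.001]
 [-0.002 -1.    -0.   ]
 [-0.001  0.    -1.   ]]
F [-0.006  0.067  0.179] q [-0.099  0.344  1.519 -0.     1.28   1.692]
time: 15.38
position: [524.9, 62.6, 208.4]
tcp_rot: [[0.702, -0.224, 0.676], [-0.159, -0.975, -0.158], [0.694, 0.004, -0.72]]
force: [0.5, -1.2, 0.8]
finger_gap: 0.1
t 15.375 pos [524.928  62.6   208.449] box [-84.177  -2.214 208.449] gap 0.09894832752474744
R in box
 [[ 0.72  -0.009  0.694]
 [-0.003 -1.    -0.009]
 [ 0.694  0.004 -0.72 ]]
F [ 0.467 -1.236  0.774] q [-0.038  0.078  2.061 -0.503  0.279  2.191]
```

```bash
cat > fk.py <<'E'
import numpy as np
from scipy.spatial.transform import Rotation as Ro
from scipy.optimize import least_squares
D=[([0.9176,.3133,1.4982,0,1.331,-.2234],[218.66,477.1,230.88]),
([.046,.194,1.651,0,1.296,.267],[450.875,137.234,231.242]),
([.049,.498,1.879,0,.766,.269],[450.018,138.433,17.872]),
([-.129,.443,1.977,0,.722,.091],[432.936,60.988,18.28]),
([-.327,.11,1.864,0,1.166,-.107],[415.197,-17.974,190.362]),
([-.432,.099,1.879,0,1.162,-.212],[405.997,-58.971,189.307]),
([-.099,.344,1.519,0,1.28,1.692],[526.151,64.736,207.557]),
([-.038,.078,2.061,-.503,.279,2.191],[524.928,62.6,208.449])]
Z=lambda a:Ro.from_euler('z',a).as_matrix();Y=lambda a:Ro.from_euler('y',a).as_matrix()
def fk(q,p):
    R1=Z(q[0]);R3=R1@Y(q[1]+q[2]);R=R3@Z(q[3])@Y(q[4])@Z(q[5]+np.pi/2)
    a1,h,L2,a3,L3,d6,lat=p
    x=R1@[a1,lat,h]+R1@Y(q[1])@[0,0,L2]+R3@[a3,0,L3]+R@[0,0,d6]
    return x,R
def fit():
    f=lambda p:np.concatenate([fk(q,p)[0]-x for q,x in D])
    return least_squares(lambda p:np.r_[f(p),(p-p0)*.001],p0:=np.array([0,300,350,50,350,280,0.]))
r=fit();p=r.x
if __name__=="__main__":
    np.set_printoptions(precision=3,suppress=True)
    print(p,r.fun); print(fk(D[-1][0],p)[1])
E
python3 fk.py
```

```text
[  0.212 201.574 438.9    39.001 397.271 255.673 116.336] [-0.031  0.021 -0.025  0.138 -0.013  0.208  0.1    0.117 -0.075 -0.079
  0.173  0.137 -0.056  0.014  0.037 -0.084 -0.067  0.196 -0.114 -0.076
 -0.257  0.067 -0.106 -0.221  0.    -0.098  0.089 -0.011  0.047 -0.024
  0.116]
[[ 0.703 -0.224  0.675]
 [-0.159 -0.974 -0.159]
 [ 0.693  0.004 -0.721]]
```

```bash
cat > ik.py <<'E'
from fk import *
import h
LO=np.array([-2.94,-.97,.19,-1.23,.02,-2.88]);HI=np.array([2.94,2.17,2.56,4.37,3.11,2.88])
def pose(bx,by,bz,phi,head=0,roll=0):
    # box-frame TCP, tool down-angle phi deg, heading deg rel box x (toward +y)
    a=h.yaw+np.radians(head);f=np.radians(phi)
    z=np.array([np.cos(a)*np.cos(f),np.sin(a)*np.cos(f),-np.sin(f)])
    x=np.array([np.cos(a)*np.sin(f),np.sin(a)*np.sin(f),np.cos(f)])
    R=np.c_[x,np.cross(z,x),z]@Z(np.radians(roll))
    return h.O+bx*h.xv+by*h.yv+np.array([0,0,bz]),R
def ik(x,R,q0):
    def f(q):
        X,r=fk(q,p);return np.r_[(X-x)/100,Ro.from_matrix(r.T@R).as_rotvec()]
    s=least_squares(f,np.clip(q0,LO+1e-3,HI-1e-3),bounds=(LO,HI));return s.x,np.abs(s.fun).max()
def allik(x,R,n=40,seed=0):
    g=np.random.default_rng(seed);out=[]
    for _ in range(n):
        q,e=ik(x,R,LO+(HI-LO)*g.random(6))
        if e<1e-3 and not any(np.abs(q-o).max()<.02 for o in out): out.append(q)
    return out
def elbow(q): # wrist centre
    X,R=fk(q,p);return X-R@[0,0,p[5]]
E
python3 - <<'E'
from ik import *
np.set_printoptions(precision=2,suppress=True)
for nm,a in dict(under=(-71,0,78,15),pre=(-110,0,70,15),mid=(-30,0,180,45),up=(66,0,230,85),under30=(-71,0,75,30),d45=(-71,0,78,10,45),dm45=(-71,0,78,10,-45)).items():
    for q in allik(*pose(*a)): print(nm,q,"wrist",elbow(q))
E
```

```text
under [-0.    0.68  2.31  3.37  1.16 -1.61] wrist [297.13 115.2  144.17]
pre [ 0.03  0.71  2.39  3.39  1.27 -1.58] wrist [259.05 123.62 136.17]
mid [-0.06  0.23  1.98 -0.63  0.19  2.3 ] wrist [401.78  92.08 360.79]
up [-0.12  0.6   1.07 -0.01  1.38  1.67] wrist [650.29  37.17 484.7 ]
under30 [-0.02  0.5   2.27  3.41  0.68 -1.68] wrist [322.07 109.69 202.84]
d45 [-0.58  0.75  2.26  1.97  1.34 -1.45] wrist [326.01 -73.52 122.4 ]
```

```bash
python3 - <<'E'
from ik import *
np.set_printoptions(precision=2,suppress=True)
def tcp(th,phi,r=136,t=11):
    T=np.radians(th);f=np.radians(phi)
    C=np.array([66,94])+r*np.array([-np.cos(T),np.sin(T)])+.5*np.array([-np.sin(T),-np.cos(T)])
    return C-t*np.array([np.sin(f),np.cos(f)])
for head in (20,30,40):
  for pe in (15,30,45):
    q=None
    print("head",head,"phi end",pe)
    for th in (0,20,40,60,80,100):
        phi=15+(pe-15)*th/100; x,z=tcp(th,phi)
        P=pose(x,0,z,phi,head)
        c=allik(*P,n=12) if q is None else [ik(*P,q)[0]]
        if not c: print("none");break
        q=c[0]; print(th,[round(x),round(z)],q,"err",ik(*P,q)[1].round(4),elbow(q).round())
E
```

```text
head 20 phi end 15
0 [-73, 83] [-0.31  0.66  2.38  2.69  1.22 -1.53] err 0.0 [292.  30. 149.]
20 [-65, 129] [-0.3   0.49  2.38  2.66  1.06 -1.44] err 0.0 [299.  28. 196.]
40 [-41, 170] [-0.3   0.37  2.31  2.6   0.9  -1.33] err 0.0 [322.  23. 237.]
60 [-5, 201] [-0.29  0.34  2.2   2.54  0.77 -1.23] err 0.0 [358.  15. 267.]
80 [39, 217] [-0.28  0.36  2.07  2.49  0.69 -1.15] err 0.0 [401.   6. 283.]
100 [86, 217] [-0.27  0.44  1.94  2.46  0.65 -1.1 ] err 0.0 [447.  -4. 284.]
head 20 phi end 30
0 [-73, 83] [-0.31  0.66  2.38  2.69  1.22 -1.53] err 0.0 [292.  30. 149.]
20 [-65, 130] [-0.3   0.45  2.37  2.64  0.96 -1.41] err 0.0 [303.  29. 209.]
40 [-42, 171] [-0.29  0.31  2.28  2.53  0.71 -1.24] err 0.0 [330.  24. 262.]
60 [-7, 201] [-0.27  0.26  2.15  2.34  0.52 -1.01] err 0.0 [369.  17. 305.]
80 [37, 218] [-0.26  0.29  1.99  2.08  0.4  -0.73] err 0.0 [418.   9. 334.]
100 [84, 218] [-0.25  0.36  1.83  1.78  0.34 -0.42] err 0.0 [470.  -0. 346.]
head 20 phi end 45
0 [-73, 83] [-0.31  0.66  2.38  2.69  1.22 -1.53] err 0.0 [292.  30. 149.]
20 [-66, 130] [-0.29  0.41  2.35  2.61  0.86 -1.37] 
[... 2492 characters left out ...]
7, 201] [-0.45  0.31  2.07  1.73  0.83 -0.73] err 0.0 [394. -60. 305.]
80 [37, 218] [-0.41  0.34  1.91  1.57  0.77 -0.51] err 0.0 [442. -67. 334.]
100 [84, 218] [-0.38  0.42  1.75  1.43  0.73 -0.34] err 0.0 [493. -74. 346.]
head 40 phi end 45
0 [-73, 83] [-0.53  0.66  2.31  2.08  1.22 -1.42] err 0.0 [317. -52. 149.]
20 [-66, 130] [-0.5   0.44  2.28  1.96  1.   -1.15] err 0.0 [332. -50. 221.]
40 [-43, 171] [-0.46  0.3   2.17  1.74  0.82 -0.8 ] err 0.0 [363. -49. 287.]
60 [-8, 202] [-0.41  0.26  2.    1.45  0.72 -0.43] err 0.0 [409. -51. 342.]
80 [35, 219] [-0.36  0.31  1.81  1.13  0.7  -0.07] err 0.0 [466. -53. 380.]
100 [81, 220] [-0.32  0.41  1.6   0.87  0.73  0.22] err 0.0 [527. -55. 401.]
```

```bash
cat > plan.py <<'E'
from ik import *
from bench import sensors
def boxcoords(x): d=x-h.O;return np.array([d@h.xv,d@h.yv,d[2]])
def plan(wps,show=True,dmax=9.5,smax=40):
    """wps: list of (bx,by,bz,phi,head); from the current measured pose; prints tool-frame rows"""
    s=sensors.read_state();X,R=s["position"],s["tcp_rot"];q=s["joint_pos"]
    for w in wps:
        x1,R1=pose(*w); rv=Ro.from_matrix(R.T@R1).as_rotvec();n=max(1,int(np.ceil(max(np.degrees(np.linalg.norm(rv))/dmax,np.linalg.norm(x1-X)/smax))))
        # interpolate in (phi,head,pos): use slerp
        print("->",w,"n",n)
        for k in range(n):
            Rn=R@Ro.from_rotvec(rv/n).as_matrix();xn=X+(x1-X)/(n-k)
            q1,e=ik(xn,Rn,q);dq=np.abs(q1-q).max()
            print(np.round(np.degrees(rv/n),1),np.round(R.T@(xn-X)/1000,4),"q",np.round(q1,2),"dq",dq.round(2),"" if e<1e-3 else "ERR%.3f"%e)
            X,R,q=xn,Rn,q1
E
python3 - <<'E'
from plan import *
plan([(-130,0,190,70,0),(-130,0,190,60,35),(-130,0,190,15,35)])
E
```

```text
-> (-130, 0, 190, 70, 0) n 3
[ 0.2 -8.  -0.1] [-0.0153 -0.0006 -0.0062] q [-0.04  0.07  2.01 -0.25  0.45  1.94] dq 0.25 
[ 0.2 -8.  -0.1] [-0.016  -0.0007 -0.004 ] q [-0.05  0.09  1.96 -0.14  0.62  1.83] dq 0.17 
[ 0.2 -8.  -0.1] [-0.0164 -0.0007 -0.0017] q [-0.06  0.11  1.91 -0.08  0.78  1.78] dq 0.16 
-> (-130, 0, 190, 60, 35) n 4
[ 3.7  2.4 -7.9] [0. 0. 0.] q [-0.1   0.08  1.95  0.03  0.72  1.52] dq 0.26 
[ 3.7  2.4 -7.9] [0. 0. 0.] q [-0.15  0.06  1.99  0.18  0.68  1.22] dq 0.29 
[ 3.7  2.4 -7.9] [0. 0. 0.] q [-0.2   0.04  2.02  0.34  0.67  0.91] dq 0.31 
[ 3.7  2.4 -7.9] [0. 0. 0.] q [-0.26  0.04  2.04  0.49  0.69  0.6 ] dq 0.31 
-> (-130, 0, 190, 15, 35) n 5
[ 0.  9. -0.] [0. 0. 0.] q [-0.32  0.    2.15  0.82  0.6   0.26] dq 0.34 
[ 0.  9. -0.] [0. 0. 0.] q [-0.39 -0.01  2.26  1.22  0.59 -0.17] dq 0.43 
[ 0.  9. -0.] [0. 0. 0.] q [-0.45  0.02  2.35  1.6   0.68 -0.58] dq 0.41 
[ 0.  9. -0.] [0. 0. 0.] q [-0.51  0.09  2.43  1.87  0.85 -0.91] dq 0.33 
[ 0.  9. -0.] [0. 0. 0.] q [-0.56  0.2   2.49  2.04  1.07 -1.16] dq 0.25
```

```bash
python3 -m creep '[[0,-8,0,-0.0155,0,-0.006,1],[0,-8,0,-0.016,0,-0.004,1],[0,-8,0,-0.016,0,-0.002,1],[1.85,1.2,-4,0,0,0,1],[1.85,1.2,-4,0,0,0,1],[1.85,1.2,-4,0,0,0,1],[1.85,1.2,-4,0,0,0,1],[1.85,1.2,-4,0,0,0,1],[1.85,1.2,-4,0,0,0,1],[1.85,1.2,-4,0,0,0,1],[1.85,1.2,-4,0,0,0,1]]'
python3 -m creep '[[0,4.5,0,0,0,0,1],[0,4.5,0,0,0,0,1],[0,4.5,0,0,0,0,1],[0,4.5,0,0,0,0,1],[0,4.5,0,0,0,0,1],[0,4.5,0,0,0,0,1],[0,4.5,0,0,0,0,1],[0,4.5,0,0,0,0,1],[0,4.5,0,0,0,0,1],[0,4.5,0,0,0,0,1]]'
cat > trip.py <<'E'
from plan import *
def need(th,phi,head,rmin=131,skirt=14):
    _,R=pose(0,0,0,phi,head);B=np.array([h.xv,h.yv,[0,0,1]]);Rb=B@R
    g=np.array([[sx*11,sy*14.5,-l] for sx in np.linspace(-1,1,9) for sy in (-1,1) for l in np.linspace(0,50,26)])@Rb.T
    T=np.radians(th);u=np.array([-np.cos(T),0,np.sin(T)]);n=np.array([-np.sin(T),0,-np.cos(T)])
    so=g@n;rr=g@u; a=.5-so.min(); st=so-so.min()
    i=so.argmin(); b=rmin-rr[st<skirt].min()
    X=np.array([66,0,94])+a*n+b*u
    near=rr[st<0.5]+b
    return X,near.min(),near.max()
E
python3 - <<'E'
import h;h.st()
from trip import *
for th in range(0,101,10):
    for pe in (50,60,70):
        phi=15+(pe-15)*th/100
        X,a,b=need(th,phi,35);print(th,round(phi),X.round(),"contact r %.0f..%.0f"%(a,b),end=" | ")
    print()
E
```

```text
time: 16.75
position: [480.7, 72.4, 190.1]
tcp_rot: [[0.805, 0.38, 0.457], [0.332, -0.925, 0.184], [0.492, 0.003, -0.87]]
force: [1.0, 0.2, -0.1]
finger_gap: -0.1
time: 18.0
position: [480.9, 72.4, 190.4]
tcp_rot: [[0.245, 0.377, 0.893], [0.103, -0.926, 0.362], [0.964, 0.003, -0.266]]
force: [0.1, 0.6, 0.1]
finger_gap: 0.1
t 18.0 pos [480.891  72.372 190.426] box [-129.285   -2.174  190.426] gap 0.11152423512578317
R in box
 [[ 0.217  0.568  0.794]
 [ 0.154 -0.823  0.547]
 [ 0.964  0.003 -0.266]]
F [0.15  0.592 0.143] q [-0.556  0.194  2.49   2.036  1.059 -1.152]
0 15 [-76.   0.  70.] contact r 171..187 | 0 15 [-76.   0.  70.] contact r 171..187 | 0 15 [-76.   0.  70.] contact r 171..187 | 
10 18 [-76.   0.  97.] contact r 170..172 | 10 20 [-76.   0.  96.] contact r 170..172 | 10 20 [-76.   0.  96.] contact r 170..172 | 
20 22 [-71.   0. 124.] contact r 170..173 | 20 24 [-71.   0. 122.] contact r 171..173 | 20 26 [-72.   0. 121.] contact r 171..173 | 
30 26 [-62.   0. 150.] contact r 133..176 | 30 28 [-63.   0. 148.] contact r 168..175 | 30 32 [-64.   0. 145.] contact r 171..175 | 
4
[... 231 characters left out ...]
   0. 188.] contact r 134..148 | 
60 36 [-17.   0. 205.] contact r 139..139 | 60 42 [-17.   0. 204.] contact r 137..139 | 60 48 [-17.   0. 203.] contact r 135..138 | 
70 40 [  4.   0. 217.] contact r 140..140 | 70 46 [  3.   0. 216.] contact r 138..138 | 70 54 [  3.   0. 216.] contact r 137..138 | 
80 43 [ 26.   0. 227.] contact r 143..143 | 80 51 [ 26.   0. 224.] contact r 139..139 | 80 59 [ 26.   0. 224.] contact r 137..137 | 
90 46 [ 51.   0. 233.] contact r 146..146 | 90 56 [ 50.   0. 230.] contact r 142..142 | 90 64 [ 49.   0. 227.] contact r 138..138 | 
100 50 [ 76.   0. 232.] contact r 147..147 | 100 60 [ 74.   0. 231.] contact r 145..145 | 100 70 [ 73.   0. 228.] contact r 140..140 |
```

Forces are nil and the posture came out as planned: 15° below level, heading 35° left of box x. Next come the approach rows under the tab and the lift rows.

```bash
python3 - <<'E'
from trip import *
W=[(-125,0,66,15,35),(-76,0,66,15,35)]
for th in range(5,101,5):
    phi=15+.5*th; X,_,_=need(th,phi,35); 
    if th<=25: X[2]=max(X[2],0)
    W.append((X[0],0,X[2],phi,35))
plan(W)
E
```

```text
-> (-125, 0, 66, 15, 35) n 4
[0.1 0.1 0. ] [-0.0297  0.0001  0.0094] q [-0.56  0.33  2.5   2.1   1.13 -1.3 ] dq 0.14 
[0.1 0.1 0. ] [-0.0297  0.0001  0.0094] q [-0.55  0.47  2.5   2.15  1.21 -1.42] dq 0.14 
[0.1 0.1 0. ] [-0.0297  0.0001  0.0093] q [-0.55  0.61  2.49  2.19  1.28 -1.53] dq 0.14 
[0.1 0.1 0. ] [-0.0297  0.0001  0.0093] q [-0.55  0.74  2.47  2.21  1.35 -1.63] dq 0.13 
-> (-76, 0, 66, 15, 35) n 2
[-0. -0.  0.] [0.0052 0.0141 0.0194] q [-0.52  0.73  2.4   2.23  1.3  -1.56] dq 0.07 
[-0. -0.  0.] [0.0052 0.0141 0.0194] q [-0.49  0.72  2.34  2.24  1.26 -1.5 ] dq 0.07 
-> (np.float64(-76.58020900702641), 0, np.float64(82.8988574779811), 17.5, 35) n 1
[ 0.  -2.5 -0. ] [ 0.0162 -0.0003 -0.0048] q [-0.48  0.62  2.35  2.21  1.16 -1.43] dq 0.1 
-> (np.float64(-76.2592321826364), 0, np.float64(95.91529967147287), 20.0, 35) n 1
[ 0.  -2.5  0. ] [ 0.0125  0.0002 -0.0037] q [-0.47  0.54  2.34  2.18  1.06 -1.35] dq 0.09 
-> (np.float64(-74.67953705568675), 0, np.float64(108.86720457431173), 22.5, 35) n 1
[ 0.  -2.5 -0. ] [ 0.0126  0.0009 -0.0032] q [-0.46  0.47  2.33  2.13  0.97 -1.25
[... 2270 characters left out ...]
 0.75  0.59] dq 0.09 
-> (np.float64(37.48497425524538), 0, np.float64(226.3559997877147), 57.5, 35) n 1
[-0.  -2.5 -0. ] [0.0093 0.0067 0.0035] q [-0.25  0.34  1.59  0.47  0.8   0.67] dq 0.08 
-> (np.float64(49.37967039383138), 0, np.float64(229.125), 60.0, 35) n 1
[ 0.  -2.5 -0. ] [0.0097 0.0068 0.0029] q [-0.24  0.37  1.51  0.4   0.86  0.73] dq 0.07 
-> (np.float64(61.48787927080922), 0, np.float64(229.50139743398023), 62.5, 35) n 1
[-0.  -2.5  0. ] [0.0088 0.0069 0.0046] q [-0.23  0.41  1.44  0.35  0.92  0.79] dq 0.07 
-> (np.float64(73.59437668837396), 0, np.float64(228.78187991736104), 65.0, 35) n 1
[-0.  -2.5  0. ] [0.0085 0.0069 0.0052] q [-0.22  0.45  1.37  0.3   0.98  0.83] dq 0.07
```

```bash
python3 -m creep '[[0,0,0,-0.0297,0,0.0094,1],[0,0,0,-0.0297,0,0.0094,1],[0,0,0,-0.0297,0,0.0094,1],[0,0,0,-0.0297,0,0.0094,1],[0,0,0,0,0,0,1],[0,0,0,0.0035,0.0094,0.013,1],[0,0,0,0.0035,0.0094,0.013,1],[0,0,0,0.0035,0.0094,0.013,1],[0,0,0,0,0,0,1]]'
python3 - <<'E'
import h,cv2
h.st()
c=h.capture("scene"); a=c["color"][:,:,::-1][60:290,150:430]; cv2.imwrite("pics/s5.png",cv2.resize(a,None,fx=2.5,fy=2.5))
c=h.capture("wrist"); cv2.imwrite("pics/w5.png",c["color"][:,:,::-1])
E
```

```text
time: 19.12
position: [534.3, 62.5, 67.6]
tcp_rot: [[0.244, 0.378, 0.893], [0.105, -0.926, 0.363], [0.964, 0.006, -0.266]]
force: [1.0, 0.2, 0.3]
finger_gap: 0.2
t 19.125 pos [534.349  62.491  67.631] box [-74.954  -0.288  67.631] gap 0.23509014822810836
R in box
 [[ 0.215  0.569  0.794]
 [ 0.156 -0.822  0.547]
 [ 0.964  0.006 -0.266]]
F [1.03  0.175 0.302] q [-0.486  0.708  2.337  2.247  1.24  -1.498]
```

View pics/s5.png

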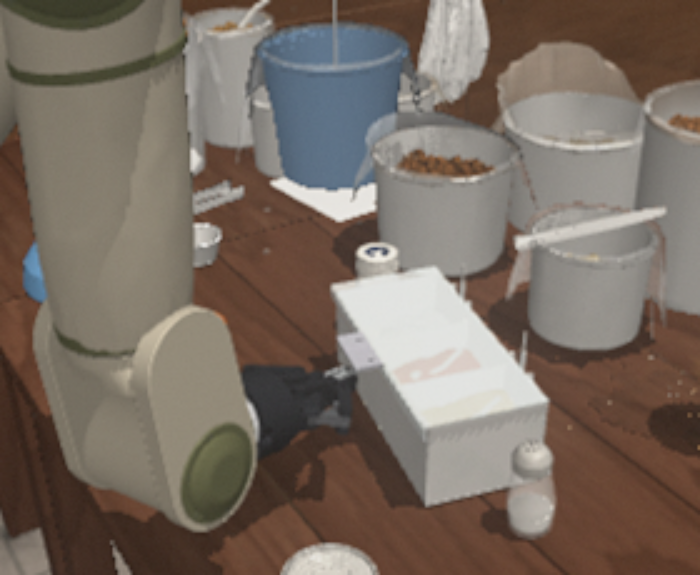

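View pics/w5.png

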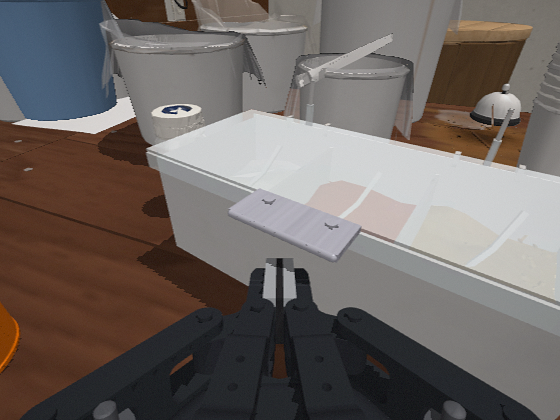

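```bash
python3 - <<'E'
from h import *
c=capture("wrist"); 
B=lambda x,y,z:O+x*xv+y*yv+np.array([0,0,z])
def pr(P):
    q=c["attitude"].T@(P-c["position"]);q=c["K"]@q;return (q[:2]/q[2]).round(1)
for n,a in dict(tabL=(-84,30,97.5),tabR=(-84,-30,97.5),tabRb=(-84,-30,93.5),tabLroot=(-57,30,97.5),tabRroot=(-57,-30,97.5)).items(): print(n,pr(B(*a)))
from bench import sensors
s=sensors.read_state();print("tcp",pr(s["position"]),pr(s["position"]+11*s["tcp_rot"][:,0]),c["position"])
E
```

```text
tabL [220.5 214. ]
tabR [331.6 263.3]
tabRb [330.6 270.6]
tabLroot [255.  190.8]
tabRroot [358.5 229.2]
tcp [280.8 275.9] [280.8 256.6] [426.6534501   20.40410311 184.73541904]
```

The wrist view shows the tab's front edge about 3–5 mm farther than modelled, from (230,209) to (335,253), with the tip at (281,258) just under it. I'll shift the frame 3 mm, go 5 mm deeper, and then lift in small steps.

```bash
sed -i 's/^O=np.array(\[607.6,46.6,0\])/O=np.array([610.5,46.0,0])/' h.py; grep -n "^O=" h.py
python3 -m creep '[[0,0,0,0.0011,0.0028,0.004,1],[0,0,0,0.005,0,-0.0013,1],[0,-1,0,0.004,0,-0.001,1],[0,-1.5,0,0.004,0,-0.001,1],[0,-1.25,0,0.006,0,-0.002,1],[0,-1.25,0,0.006,0,-0.002,1],[0,-1.25,0,0.006,0.0005,-0.0016,1],[0,-1.25,0,0.006,0.0005,-0.0016,1]]'
python3 - <<'E'
import h,cv2
h.st()
c=h.capture("wrist"); cv2.imwrite("pics/w6.png",c["color"][:,:,::-1])
from trip import *
for th in (5,10,15,20,30): print(th,need(th,15+.5*th,35,129))
E
```

```text
11:O=np.array([610.5,46.0,0]);yaw=np.radians(-12.46);xv=np.array([np.cos(yaw),np.sin(yaw),0]);yv=np.array([-xv[1],xv[0],0])
time: 20.27
position: [540.4, 61.2, 104.1]
tcp_rot: [[0.363, 0.377, 0.852], [0.151, -0.926, 0.345], [0.919, 0.003, -0.393]]
force: [-0.9, -0.4, -0.9]
finger_gap: -0.1
t 20.275 pos [540.429  61.199 104.098] box [-71.7    -0.277 104.098] gap -0.12120519414086683
R in box
 [[ 0.322  0.568  0.757]
 [ 0.226 -0.823  0.521]
 [ 0.919  0.003 -0.393]]
F [-0.912 -0.366 -0.938] q [-0.45   0.478  2.311  2.147  0.95  -1.254]
5 (array([-74.588,   0.   ,  82.725]), np.float64(167.61477965773196), np.float64(169.22372881013746))
10 (array([-74.29 ,   0.   ,  95.568]), np.float64(168.2375067181342), np.float64(169.8724028313898))
15 (array([-72.748,   0.   , 108.35 ]), np.float64(168.8427027988755), np.float64(170.50281541549532))
20 (array([-69.965,   0.   , 120.953]), np.float64(169.4244193367154), np.float64(171.10877014241188))
30 (array([-61.307,   0.   , 145.473]), np.float64(167.6780705224931), np.float64(172.86425472179357))
```

View pics/w6.png

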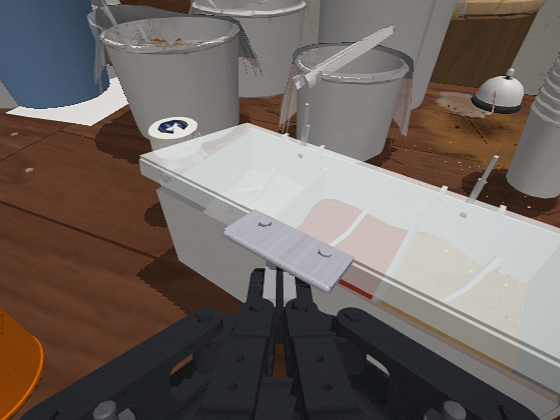

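The lid is rising: the tab (290,250) covers the fingertips, a gap shows under the lid's front edge, and the force is only about 1 N. I'll continue the arc.

```bash
python3 - <<'E'
from trip import *
W=[]
for th in range(19,60,4):
    phi=15+.5*th; X,_,_=need(th,phi,35,129); W.append((X[0].round(1),0,X[2].round(1),phi,35))
plan(W)
E
```

```text
-> (np.float64(-70.6), 0, np.float64(118.5), 24.5, 35) n 1
[ 0.5 -1.4  0.1] [ 0.0125  0.0003 -0.0047] q [-0.45  0.42  2.3   2.08  0.89 -1.17] dq 0.09 
-> (np.float64(-67.8), 0, np.float64(128.4), 26.5, 35) n 1
[-0. -2. -0.] [ 0.01    0.0016 -0.002 ] q [-0.44  0.37  2.28  2.02  0.82 -1.07] dq 0.09 
-> (np.float64(-64.4), 0, np.float64(138.3), 28.5, 35) n 1
[ 0. -2. -0.] [ 0.0101  0.002  -0.0019] q [-0.43  0.33  2.25  1.95  0.76 -0.97] dq 0.1 
-> (np.float64(-60.2), 0, np.float64(147.8), 30.5, 35) n 1
[-0. -2.  0.] [ 0.01    0.0024 -0.0015] q [-0.41  0.29  2.22  1.86  0.71 -0.86] dq 0.11 
-> (np.float64(-55.5), 0, np.float64(157.3), 32.5, 35) n 1
[ 0. -2.  0.] [ 0.0101  0.0027 -0.0015] q [-0.4   0.26  2.18  1.75  0.66 -0.73] dq 0.13 
-> (np.float64(-50.2), 0, np.float64(166.5), 34.5, 35) n 1
[-0. -2. -0.] [ 0.0101  0.003  -0.0013] q [-0.39  0.24  2.15  1.64  0.62 -0.59] dq 0.14 
-> (np.float64(-44.3), 0, np.float64(174.6), 36.5, 35) n 1
[ 0. -2. -0.] [ 0.0094  0.0034 -0.0006] q [-0.37  0.23  2.11  1.52  0.59 -0.45] dq 0.14 
-> (np.float64(-38.4), 0, np.float64(181.7), 38.5, 35) n 1
[-0. -2.  0.] [ 0.0086  0.0034 -0.0003] q [-0.36  0.22  2.06  1.39  0.58 -0.31] dq 0.14 
-> (np.float64(-32.0), 0, np.float64(188.3), 40.5, 35) n 1
[-0. -2.  0.] [ 0.0084  0.0037 -0.    ] q [-0.35  0.22  2.02  1.26  0.57 -0.17] dq 0.14 
-> (np.float64(-25.1), 0, np.float64(194.5), 42.5, 35) n 1
[-0. -2. -0.] [0.0084 0.004  0.0003] q [-0.34  0.22  1.97  1.13  0.57 -0.04] dq 0.14 
-> (np.float64(-17.7), 0, np.float64(200.2), 44.5, 35) n 1
[ 0. -2.  0.] [0.0083 0.0042 0.0006] q [-0.32  0.22  1.93  1.01  0.59  0.09] dq 0.13
```

```bash
python3 -m creep '[[0.2,-0.7,0,0.006,0,-0.0023,1],[0.2,-0.7,0,0.006,0,-0.0023,1],[0,-1,0,0.005,0.0008,-0.001,1],[0,-1,0,0.005,0.0008,-0.001,1],[0,-1,0,0.005,0.001,-0.001,1],[0,-1,0,0.005,0.001,-0.001,1],[0,-1,0,0.005,0.0012,-0.0008,1],[0,-1,0,0.005,0.0012,-0.0008,1],[0,-1,0,0.005,0.0013,-0.0008,1],[0,-1,0,0.005,0.0013,-0.0008,1],[0,-1,0,0.005,0.0015,-0.0006,1],[0,-1,0,0.005,0.0015,-0.0006,1]]'
python3 - <<'E'
import h,cv2
h.st()
c=h.capture("wrist"); cv2.imwrite("pics/w7.png",c["color"][:,:,::-1])
c=h.capture("scene"); a=c["color"][:,:,::-1][60:290,150:430]; cv2.imwrite("pics/s7.png",cv2.resize(a,None,fx=2.5,fy=2.5))
E
```

```text
time: 21.82
position: [560.9, 57.2, 164.4]
tcp_rot: [[0.523, 0.383, 0.761], [0.217, -0.924, 0.315], [0.824, 0.0, -0.567]]
force: [0.4, 0.4, -1.1]
finger_gap: 0.2
t 21.825 pos [560.904  57.182 164.355] box [-50.84    0.218 164.355] gap 0.15784218036689995
R in box
 [[ 0.464  0.573  0.675]
 [ 0.325 -0.819  0.472]
 [ 0.824  0.    -0.567]]
F [ 0.438  0.384 -1.135] q [-0.386  0.246  2.148  1.649  0.619 -0.605]
```

View pics/w7.png

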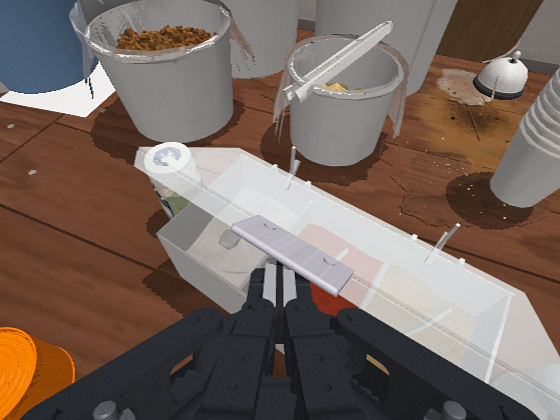

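View pics/s7.png

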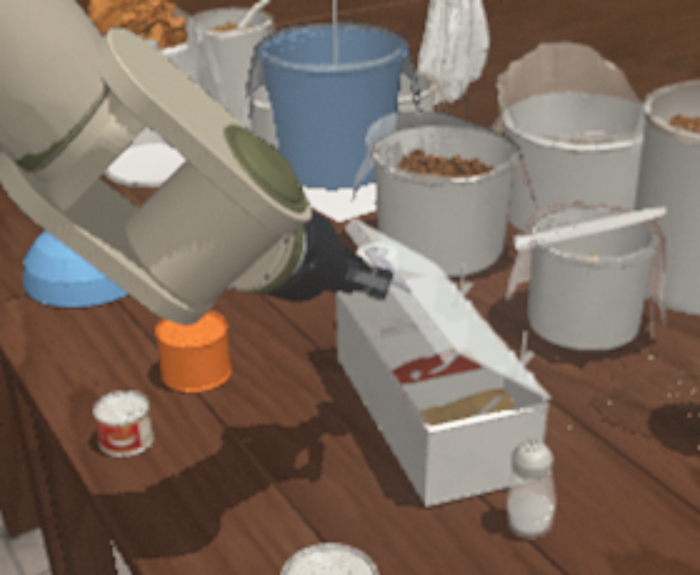

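The lid is about 35–40° open, resting on the fingertips by the tab (wrist 295,250) at about 1 N, and the shakers are untouched. Planning the rest.

```bash
python3 - <<'E'
from trip import *
W=[]
for th in list(range(44,100,5)):
    phi=15+.5*th; X,_,_=need(th,phi,35,129); W.append((X[0].round(1),0,X[2].round(1),phi,35))
plan(W)
E
```

```text
-> (np.float64(-42.9), 0, np.float64(176.4), 37.0, 35) n 1
[ 0.  -2.6  0.1] [ 0.0128  0.0046 -0.0015] q [-0.37  0.23  2.09  1.48  0.59 -0.42] dq 0.19 
-> (np.float64(-35.2), 0, np.float64(185.0), 39.5, 35) n 1
[-0.  -2.5  0. ] [ 0.0107  0.0044 -0.0001] q [-0.36  0.22  2.04  1.32  0.57 -0.24] dq 0.18 
-> (np.float64(-26.8), 0, np.float64(193.0), 42.0, 35) n 1
[-0.  -2.5  0. ] [0.0105 0.0048 0.0002] q [-0.34  0.22  1.98  1.16  0.57 -0.07] dq 0.17 
-> (np.float64(-17.7), 0, np.float64(200.2), 44.5, 35) n 1
[ 0.  -2.5 -0. ] [0.0103 0.0052 0.0007] q [-0.32  0.22  1.93  1.01  0.59  0.09] dq 0.16 
-> (np.float64(-8.4), 0, np.float64(207.4), 47.0, 35) n 1
[-0.  -2.5  0. ] [0.0105 0.0053 0.0004] q [-0.31  0.24  1.86  0.87  0.61  0.24] dq 0.15 
-> (np.float64(1.9), 0, np.float64(213.0), 49.5, 35) n 1
[ 0.  -2.5  0. ] [0.01   0.0059 0.0017] q [-0.3   0.25  1.8   0.75  0.65  0.37] dq 0.13 
-> (np.float64(12.7), 0, np.float64(217.7), 52.0, 35) n 1
[-0.  -2.5  0. ] [0.0098 0.0062 0.0022] q [-0.28  0.28  1.73  0.65  0.69  0.48] dq 0.11 
-> (np.float64(23.8), 0, np.float64(221.3), 54.5, 35) n 1
[ 0.  -2.5 -0. ] [0.0094 0.0064 0.0028] q [-0.27  0.31  1.67  0.56  0.74  0.57] dq 0.09 
-> (np.float64(35.3), 0, np.float64(224.0), 57.0, 35) n 1
[-0.  -2.5  0. ] [0.0092 0.0066 0.0033] q [-0.26  0.34  1.6   0.48  0.79  0.65] dq 0.08 
-> (np.float64(47.0), 0, np.float64(226.9), 59.5, 35) n 1
[-0.  -2.5 -0. ] [0.0096 0.0067 0.0028] q [-0.24  0.37  1.52  0.41  0.85  0.72] dq 0.07 
-> (np.float64(58.9), 0, np.float64(227.5), 62.0, 35) n 1
[ 0.  -2.5 -0. ] [0.0087 0.0068 0.0044] q [-0.23  0.41  1.45  0.36  0.91  0.78] dq 0.07 
-> (np.float64(70.9), 0, np.float64(227.0), 64.5, 35) n 1
[-0.  -2.5 -0. ] [0.0084 0.0069 0.0051] q [-0.22  0.45  1.38  0.31  0.97  0.82] dq 0.07
```

```bash
python3 -m creep '[[0,-1.3,0,0.0064,0.0023,-0.0007,1],[0,-1.3,0,0.0064,0.0023,-0.0007,1],[0,-1.25,0,0.0053,0.0022,0,1],[0,-1.25,0,0.0053,0.0022,0,1],[0,-1.25,0,0.0053,0.0024,0.0001,1],[0,-1.25,0,0.0053,0.0024,0.0001,1],[0,-1.25,0,0.0052,0.0026,0.0003,1],[0,-1.25,0,0.0052,0.0026,0.0003,1],[0,-1.25,0,0.0052,0.0027,0.0002,1],[0,-1.25,0,0.0052,0.0027,0.0002,1],[0,-1.25,0,0.005,0.003,0.0008,1],[0,-1.25,0,0.005,0.003,0.0008,1],[0,-1.25,0,0.0049,0.0031,0.0011,1],[0,-1.25,0,0.0049,0.0031,0.0011,1]]'
python3 - <<'E'
import h,cv2
h.st()
c=h.capture("wrist"); cv2.imwrite("pics/w8.png",c["color"][:,:,::-1])
c=h.capture("scene"); a=c["color"][:,:,::-1][60:290,150:430]; cv2.imwrite("pics/s8.png",cv2.resize(a,None,fx=2.5,fy=2.5))
E
```

```text
time: 23.68
position: [623.1, 43.7, 215.9]
tcp_rot: [[0.729, 0.384, 0.566], [0.303, -0.923, 0.237], [0.614, -0.001, -0.789]]
force: [-0.3, -0.5, -0.3]
finger_gap: -0.0
t 23.675 pos [623.07   43.66  215.851] box [ 12.779   0.427 215.851] gap -0.027850209132819572
R in box
 [[ 0.647  0.574  0.502]
 [ 0.453 -0.819  0.353]
 [ 0.614 -0.001 -0.789]]
F [-0.266 -0.525 -0.287] q [-0.28   0.282  1.732  0.647  0.691  0.481]
```

View pics/w8.png

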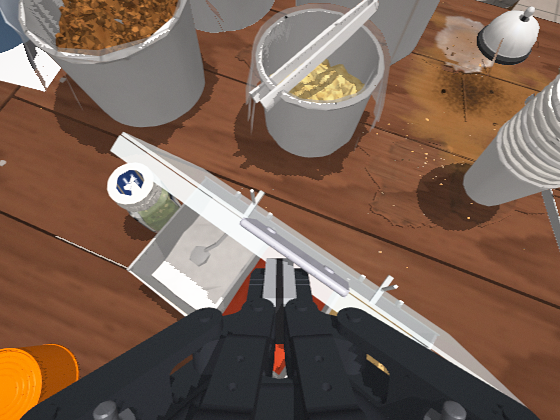

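View pics/s8.png

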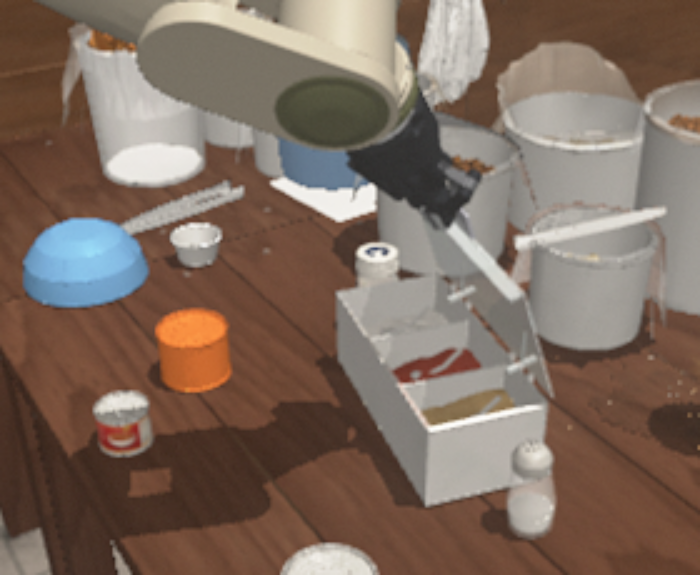

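The lid is about 75° up, seen edge-on in the wrist view at (295,255), with the tip behind its tab. I'll carry on past upright.

```bash
python3 -m creep '[[0,-1.25,0,0.0047,0.0032,0.0014,1],[0,-1.25,0,0.0047,0.0032,0.0014,1],[0,-1.25,0,0.0046,0.0033,0.0016,1],[0,-1.25,0,0.0046,0.0033,0.0016,1],[0,-1.25,0,0.0048,0.0033,0.0014,1],[0,-1.25,0,0.0048,0.0033,0.0014,1],[0,-1.25,0,0.0044,0.0034,0.0022,1],[0,-1.25,0,0.0044,0.0034,0.0022,1]]'
python3 - <<'E'
import h,cv2
h.st()
c=h.capture("wrist"); cv2.imwrite("pics/w9.png",c["color"][:,:,::-1])
c=h.capture("scene"); a=c["color"][:,:,::-1][60:290,150:430]; cv2.imwrite("pics/s9.png",cv2.resize(a,None,fx=2.5,fy=2.5))
E
```

```text
time: 24.78
position: [669.1, 33.5, 225.9]
tcp_rot: [[0.816, 0.383, 0.432], [0.339, -0.924, 0.179], [0.468, 0.0, -0.884]]
force: [-1.0, -0.6, -0.8]
finger_gap: 0.2
t 24.775 pos [669.055  33.53  225.869] box [ 59.866   0.458 225.869] gap 0.18901238410572835
R in box
 [[ 0.724  0.574  0.383]
 [ 0.507 -0.819  0.268]
 [ 0.468  0.    -0.884]]
F [-0.994 -0.594 -0.762] q [-0.231  0.415  1.446  0.355  0.906  0.778]
```

View pics/w9.png

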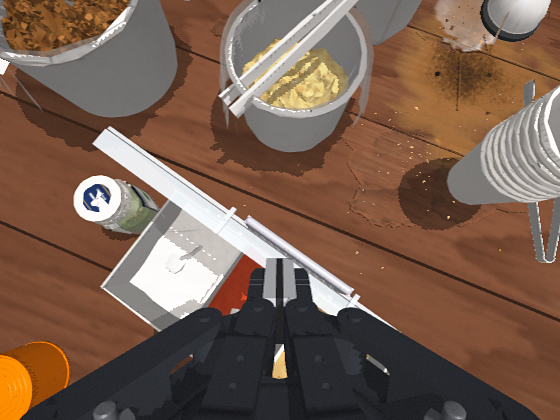

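View pics/s9.png

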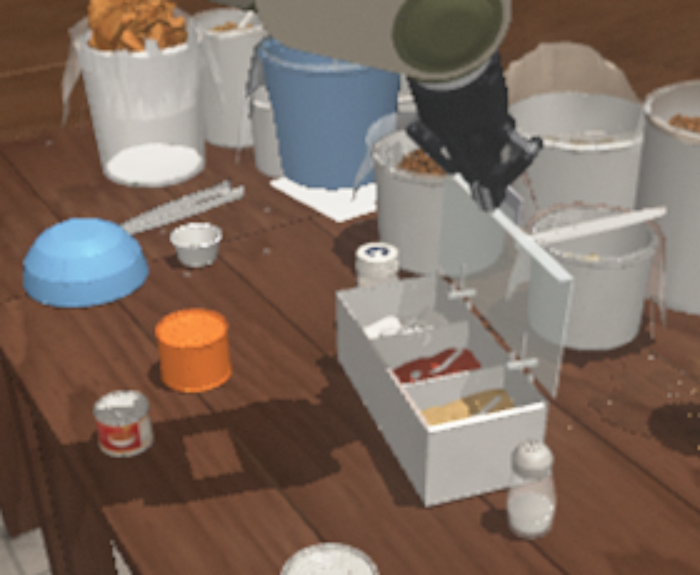

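The lid is close to upright. I'll push on about 20 mm, slowly.

```bash
python3 -m creep '[[0,-1.25,0,0.0042,0.0034,0.0025,1],[0,-1.25,0,0.0042,0.0034,0.0025,1],[0,-1.25,0,0.004,0.0034,0.003,1],[0,-1.25,0,0.004,0.0034,0.003,1],[0,0,0,0,0,0,1],[0,0,0,0,0,0,1],[0,0,0,0,0,0,1]]'
python3 - <<'E'
import h,cv2
h.st()
c=h.capture("wrist"); cv2.imwrite("pics/w10.png",c["color"][:,:,::-1])
c=h.capture("scene"); a=c["color"][:,:,::-1][60:290,150:430]; cv2.imwrite("pics/s10.png",cv2.resize(a,None,fx=2.5,fy=2.5))
E
```

```text
time: 25.75
position: [691.8, 28.5, 223.3]
tcp_rot: [[0.85, 0.383, 0.36], [0.353, -0.924, 0.149], [0.39, 0.0, -0.921]]
force: [-1.0, 0.0, -0.1]
finger_gap: 0.1
t 25.75 pos [691.786  28.53  223.303] box [ 83.14    0.48  223.303] gap 0.09710297611155459
R in box
 [[ 0.754  0.574  0.32 ]
 [ 0.528 -0.819  0.224]
 [ 0.39   0.    -0.921]]
F [-0.972  0.023 -0.113] q [-0.211  0.499  1.3    0.263  1.022  0.865]
```

View pics/w10.png

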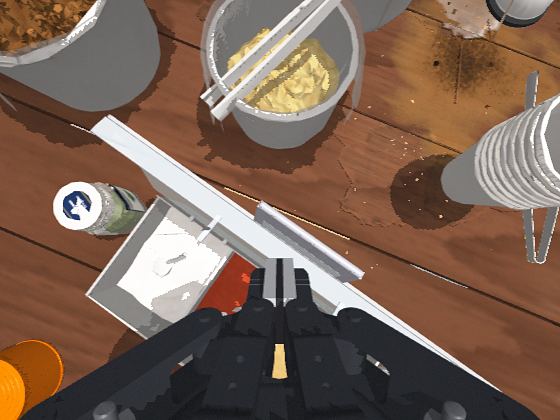

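View pics/s10.png

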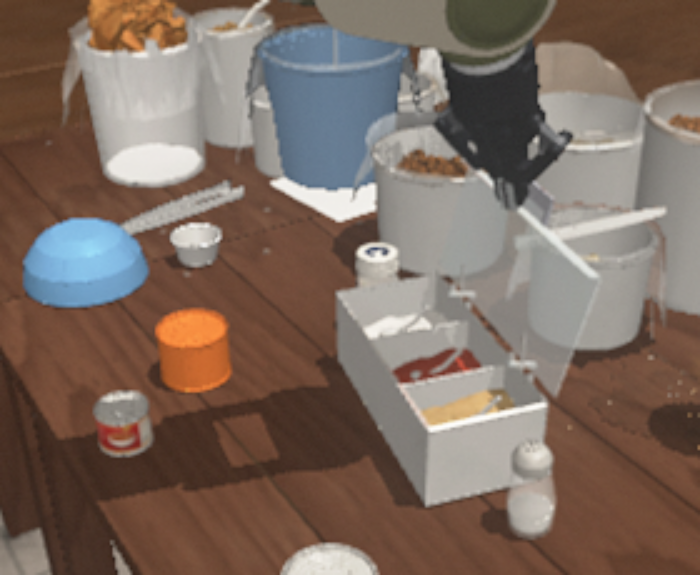

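```bash
python3 - <<'E'
from h import *
c=capture("scene")
for deg in (85,90,95,100,105):
    T=np.radians(deg)
    for y in (-133,133):
        P=O+(66-123*np.cos(T))*xv+y*yv+np.array([0,0,94+123*np.sin(T)])
        q=c["K"]@(c["attitude"].T@(P-c["position"]));uv=q[:2]/q[2];print(deg,y,((uv-[150,60])*2.5).round())
E
```

```text
85 -133 [553. 279.]
85 133 [430. 160.]
90 -133 [565. 277.]
90 133 [439. 158.]
95 -133 [576. 275.]
95 133 [449. 157.]
100 -133 [587. 274.]
100 133 [458. 157.]
105 -133 [598. 275.]
105 133 [468. 157.]
```

The lid's top corner at crop (598,277) matches 105° = 1.83 rad, so the lid is on its stop and clear of the fingers. Retreating back and up.

```bash
python3 -m creep '[[0,0,0,-0.0075,-0.0057,-0.003,1],[0,0,0,-0.0075,-0.0057,-0.003,1],[0,0,0,-0.005,-0.01,-0.02,1],[0,0,0,-0.005,-0.01,-0.02,1],[0,0,0,-0.012,-0.014,-0.03,1],[0,0,0,-0.018,-0.014,-0.03,1],[0,0,0,-0.02,-0.014,-0.02,1],[0,0,0,-0.02,-0.014,-0.01,1],[0,0,0,-0.02,-0.014,0,1],[0,0,0,0,0,0,1],[0,0,0,0,0,0,1]]'
python3 - <<'E'
import h,cv2
h.st()
for n in ("scene","top"):
    c=h.capture(n); cv2.imwrite(f"pics/{n}11.png",cv2.resize(c["color"][:,:,::-1],None,fx=1.4,fy=1.4))
E
```

```text
time: 27.28
position: [506.7, 61.1, 303.9]
tcp_rot: [[0.85, 0.383, 0.361], [0.353, -0.924, 0.149], [0.391, 0.001, -0.921]]
force: [0.1, -0.2, -0.1]
finger_gap: 0.1
t 27.275 pos [506.687  61.142 303.944] box [-104.635   -7.613  303.944] gap 0.13093289685394538
R in box
 [[ 0.754  0.573  0.321]
 [ 0.528 -0.819  0.223]
 [ 0.391  0.001 -0.921]]
F [ 0.057 -0.166 -0.088] q [-0.228  0.028  1.701  0.258  1.094  0.867]
```

View pics/scene11.png

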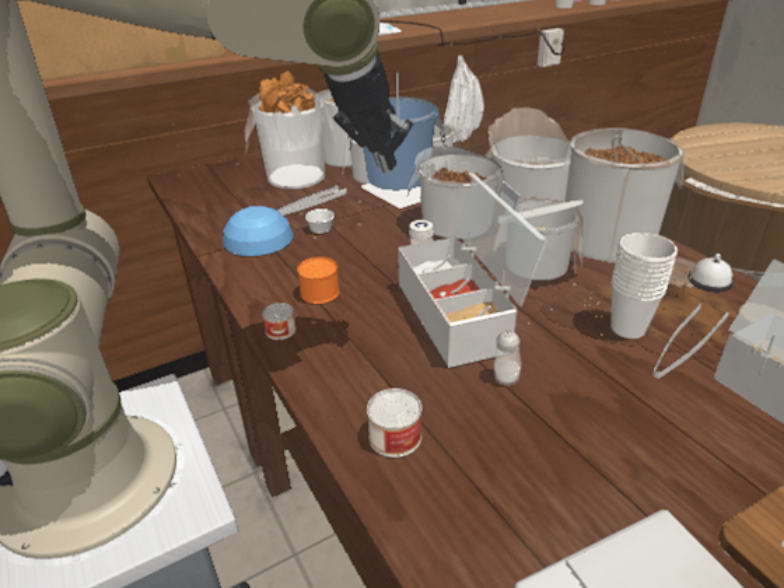

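View pics/top11.png

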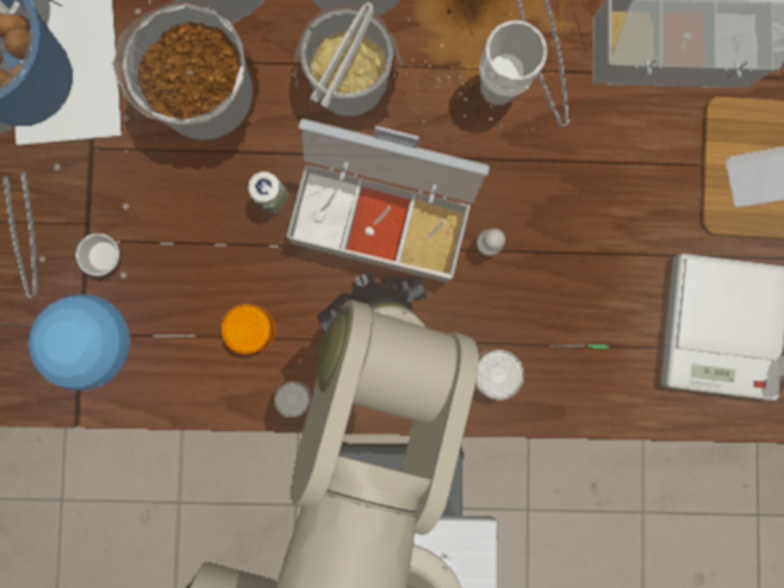

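```bash
python3 - <<'E'
from h import *
c=capture("top")
for n,u,v,z in (("tin",499,375,58),("pep",266,187,98),("salt",491,240,90)):
    p=pt((u+.5)/1.4-.5,(v+.5)/1.4-.5,z,c);d=p-O;print(n,p.round(),round(d@xv),round(d@yv))
from bench import job_done
print(job_done())
E
```

```text
tin [ 385. -148.   58.] -179 -239
pep [662. 217.  98.] 13 178
salt [ 591. -128.   90.] 19 -174
the job is handed in; nothing more can be done
None
```

The job is done and handed in at about 27 s of the 64 s allowed; no verdict is reported back.

- **Tin:** I slid the large red/white tin to the right in two pushes with the half-open fingertips. It stands upright at about y = −239 mm in the box frame. Its nearest edge is about 70 mm past the box's end.
- **Lid:** I lifted the lid with the shut fingertips from under the tab, carried it round past upright, and it fell onto its stop. At its top corner, the scene image matches 105° (1.83 rad). The last pictures show it open with the robot clear of everything.
- **Forces:** Readings stayed within about 3 N each time I checked, which was between moves rather than continuously.
- **Shakers:** Both measure within about 3–7 mm of where they were at first in the top view. That is about my pixel-reading and frame error, and they look untouched in the pictures.
- **Disagreement:** The tab's front edge was about 3–5 mm farther from the robot than first modelled. I corrected for it before lifting.

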